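# Free a transformer from a ratchet clamp

### The arm

A 6-joint arm with a two-finger parallel gripper is mounted at the origin on the work surface. World frame = base frame: x ahead of the robot, y to its left, z up, the work surface at z = 0. Lengths are in m, angles in rad, forces in N, time in s.
With the tool pointing down it reaches from about 0.375 to 0.9 m from the base axis. Payload 3.1 kg.
Tool frame: the origin (TCP) lies at the very end of the fingers, on their centre line; the grasp point (between the pads) lies 19 mm behind it (robot.grip_depth is the distance from the TCP to the grasp point, in m); z points along the fingers, y is the direction in which the jaws open and shut (so a half turn about z gives the same grasp; the last joint's range is limited). The gripper opens to 87 mm and grips with 3 to 60 N. Pads are 19 mm wide; open, the fingers measure 117 mm over their backs; the gripper's body (75 mm by 190 mm) begins 51 mm behind the grasp point.
Start: joints at [1.028, 0.527, 1.433, -0, 1.181, -0.178], TCP at [0.222, 0.584, 0.186] pointing down, gripper open.
Joint ranges: [-3.08, 3.08], [-0.75, 2.2], [0.22, 2.44], [-1.43, 4.57], [0, 2.65], [-2.85, 2.85]. Speed limits (rad/s): [2.79, 2.79, 3.14, 3.14, 3.14, 3.14].

### API

Orientations are given as a unit quaternion [x, y, z, w].
In Python, from rig import robot gives the robot as it stands.
- The arm moves only by the tool drive_tool, never from a script. Its argument "series" is a list of rows, each a list of 7 numbers: the shift along the tool's x, y, z in m, then the turn, a rotation vector about the tool's x, y, z in degrees, then the opening, from 0 (shut) to 1 (fully open). A call has 1 to 5 rows; each row shifts and turns the commanded pose from where the row before left it, along the tool's axes as they then stand; what a row does not reach is not made up. A row lasts 1/8 s, in which the tool goes at most 62.5 mm and 10.7 degrees, less where a joint would pass 70% of its speed; a pose out of reach is approached as far as the arm can. A call is refused whole if a number of a shift passes 0.0625 or a number of a turn 10.7, either way. A call with a gripper value outside its range is refused whole. The fingers move at their own pace and stop on an object; "squeeze" is the grip in N (left out, the last holds). Time passes only in rows, so rows that do not move let the fingers close. It gives the time, the measured TCP pose, the force and the opening at its end, in the units of the state.
- robot.get_obs(): the state, without advancing time (a new reading comes with each control period).
- robot.camera(name): name is "side" or "top"; returns (picture, depth): 480x640x3 uint8, blue, green, red; 480x640 float32, m along the optical axis (not along the pixel's ray), 0 where there is no reading.
- robot.camera_model(name): a dict with "fx", "fy", "cx", "cy" (pixels), "k1" (the pictures are not rectified: a ray, as slopes to the right and down, at radius r is drawn at 1 + k1 r^2 times it, then the intrinsics apply), "R" (3x3) and "t" (3): a world point X has camera coordinates R X + t. Camera axes: x right, y down, z forward; pixel columns grow to the right and rows downward; lengths in m; the calibration is good to about 2 mm. A picture is of the moment at which its call begins. camera_model takes no time and is no camera call.
- robot.hand_in(): hands the job in, once; it reports no verdict.
The state is a dict: "time": time; "q": joint angles; "joint_velocities": joint speeds; "joint_torque": joint torques, N m; "position": TCP position; "tool_rot": TCP orientation; "ft_force": force on the tool from outside, world axes, zero at the start; "moment": the same for the moment, N m; "grip_width": finger opening in m.
Only numpy, scipy, OpenCV 4.12 (cv2) and the standard library are available. Lean on these libraries where they do the work, as an engineer would, in place of code of your own. Each camera call takes 0.05 s, during which the arm holds its last target. There are 200 camera calls.

### The job

Free the transformer from the ratchet clamp: lift the holding pawl and throw it right back so that it stays clear of the toothed wheel, then crank the wheel backwards as far as it goes to open the jaw, lift the transformer straight out and set it down gently on its feet in the free part of the shallow steel tray, without dropping it. Leave the pawl thrown back and the jaw open, and do not disturb anything else on the bench.

Things in the scene. Friction and masses are not known exactly. Their poses are not given: they have to be found in the camera images.
- clamp: Ratchet clamp on a fixed base plate, 120 mm (x) by 360 mm (y), 12 mm thick; origin at bench height, z up. Along its y: stop block 42 mm high (face at -144.5 mm), transformer (about -85), jaw, upright toothed wheel (65; bearing post at x = -42, 104 mm high), pawl post (142; 132 mm high). The pawl's bar sticks out to -x of the wheel, the crank handle to +x.
- jaw_lip (a point): Tip of the sliding jaw's lip, 22 mm above the bench, over the transformer's foot. The jaw is 34 mm high; the lip is 16 mm long, its underside 19 mm up. The jaw's rack is a bar at the clamp's x = -22 mm, up to 112 mm high, from the jaw past the wheel. The wheel drives the jaw to +y by 15 mm per rad; the lip clears the foot from about 1.1 rad on.
- wheel (a joint): Turn of ratchet wheel and crank, rad: 0 = jaw closed, starts at 0 to 0.4; grows as it is turned backwards (top of the wheel towards the clamp's +y), opening the jaw; hard stop at 1.9, fully open. With the pawl down its 16 teeth (pitch 0.39 rad) stop it within one tooth. Friction 0.25 N m (4 N at the handle); it stays where it is left.
- wheel_axis (a point): Centre of the ratchet wheel (120 mm across, 16 mm thick), in the clamp's frame x = 0, y = 65, z = 85 mm; the axle lies along the clamp's x. Its axes turn with the wheel.
- crank_grip (a point): Middle of the grip of the crank's round black handle, 18 mm thick, along the clamp's x from 24 to 106 mm (this point at x = 72), 65 mm from the axle. In the clamp's y-z plane it stands at 145 degrees (from +y towards +z) minus the wheel's turn: from the jaw's side over the top to 36 degrees above level on the pawl post's side. It is fixed to the crank, so it turns in the fingers.
- pawl (a joint): Lift of the pawl, rad: about 0 to 0.2 = resting in the teeth by its weight (160 g); grows as it is lifted and thrown back towards the clamp's +y. Past about 1.2 it is over its balance point and falls on back to its stop at 1.6, where it stays; let go sooner, it falls back on the wheel.
- pawl_pivot (a point): Pivot of the pawl, in the clamp's frame x = 0, y = 141.6, z = 119.9 mm; the hinge lies along the clamp's x.
- pawl_bar (a point): Grip point on the pawl's round steel bar, 14 mm thick, along the clamp's x from -80 to 10 mm (this point at x = -50), 78.7 mm from the pivot. In the clamp's y-z plane it stands, from the pivot, at 152.8 degrees (from +y towards +z) minus the lift: over the wheel when down, above and beyond the post when thrown back.
- transformer_mid (a point): Middle of the mains transformer, 35 mm above the underside of its feet; z up, y along its feet. Dark core 72 (y) by 34 mm (x), top 65 mm up; copper winding through it, 50 mm wide in x, 44 long in y, 15 to 55 mm up, best taken across x; foot plate 116 by 34 mm, 5 mm thick. 0.58 to 0.9 kg. Stands on the clamp's plate, its y along the clamp's.
- tray: Shallow open steel tray, fixed, 220 mm (x) by 150 mm (y), rim 24 mm high, walls and floor 4 mm; origin under its centre. It stands left or right of the clamp; a deep grey bin of junk (170 by 140 mm, 75 mm high with its contents) stands on the other side. A small capacitor can stands in the tray towards its +x end.
- transformer: The same transformer, origin at the centre of the underside of its feet.
- tray_free (a point): Middle of the free part of the tray, on its floor (35 mm to the tray's -x side of its centre); axes as the tray's.
- tray_can: Blue capacitor can in the tray, 38 mm across, 62 mm high, origin under its centre. Bystander: leave it.
- tall_can: Blue capacitor can, 64 mm across, 105 mm high, origin under its centre. Bystander.
- mid_can: Blue capacitor can, 50 mm across, 70 mm high, origin under its centre. Bystander.
- meter: Multimeter lying flat, 150 mm (x) by 78 by 36 mm high, origin under its centre. Bystander.
- heatsink: Finned aluminium heat sink, 120 mm (x) by 60 by 35 mm high, origin under its centre. Bystander.
- screwdriver: Screwdriver lying along its x, 190 mm long. Bystander.
- reel: Empty black reel standing on its flange, 70 mm across, 50 mm high, origin under its centre. Bystander.
Mind the look-alikes: they are no part of the job. Leave any purple look-alike of the transformer alone.

How it is judged:
By the outcome, as a careful person would: the job done as asked, in the order asked, and still so for the second after the job is handed in, with the robot touching nothing.
It also fails if it takes over 64 s, if anything falls off the work surface, if the arm or the gripper's body presses on something with over 40 N, if the wrist force passes 120 N, or if a joint passes its speed limit or range.

## Working session

There is one attempt and no reset: what is moved stays moved. The work goes in short steps, Python scripts to look and compute and a tool call to move; the robot and the scene stay as the last step left them, time stands still between calls to the robot, and variables do not carry over. Pictures are saved under pics/ and viewed, about 8 in all and at most 12, crops included, and the job is handed in when it is done.

Besides the shell and the picture viewer there is one more tool, called as name(argument=value, ...), one argument or row to a line, values as JSON. drive_tool: Moves the arm, as the interface text tells. Its arguments: {"type":"object","properties":{"series":{"type":"array"},"squeeze":{"type":"number"}},"required":["series"]}

```bash
mkdir -p pics; ls
cat > h.py <<'E'
import numpy as np, cv2
from rig import robot
from scipy.spatial.transform import Rotation as Ro
def shot(n):
    im,d=robot.camera(n); np.savez(f'pics/{n}.npz',im=im,d=d); return im,d
def cloud(n,d):
    m=robot.camera_model(n); K=np.array([[m['fx'],0,m['cx']],[0,m['fy'],m['cy']],[0,0,1.]])
    v,u=np.mgrid[0:480,0:640]; p=np.stack([u,v],-1).reshape(-1,1,2).astype(float)
    r=cv2.undistortPoints(p,K,np.array([m['k1'],0,0,0.])).reshape(480,640,2)
    P=np.concatenate([r*d[...,None],d[...,None]],-1)
    W=(P-np.array(m['t']))@np.array(m['R']); W[d==0]=np.nan; return W
def pix(n,X):
    m=robot.camera_model(n); c=np.array(m['R'])@np.array(X)+np.array(m['t']); s=c[:2]/c[2]; s=s*(1+m['k1']*(s@s))
    return m['fx']*s[0]+m['cx'], m['fy']*s[1]+m['cy']
E
python3 - <<'E'
from h import *
for n in('top','side'):
    im,d=shot(n); cv2.imwrite(f'pics/{n}0.png',im); m=robot.camera_model(n); print(n,-np.array(m['R']).T@m['t'],m['fx'],m['k1'],np.array(m['R'])[2])
o=robot.get_obs(); print(o)
E
```

```text
pics
top [ 0.33149743 -0.02080265  1.20479284] 483.8961922877003 -0.0659866611019085 [ 0.16705499  0.0036249  -0.98594092]
side [ 0.32538654 -0.79822355  1.00705453] 527.3816173309832 -0.09129664814999733 [ 0.13358718  0.6631032  -0.73651111]
{'time': 0.1, 'q': array([ 1.02854583e+00,  5.28403688e-01,  1.43378295e+00, -4.12460312e-05,
        1.18143760e+00, -1.78508393e-01]), 'joint_velocities': array([-0.00200059, -0.00247149, -0.00463927,  0.00088426,  0.00010602,
       -0.00132835]), 'joint_torque': array([-1.40581749e-03, -4.40985167e+01, -1.77149498e+01,  6.34718989e-02,
        5.33735566e-02, -6.14498413e-05]), 'position': array([0.2219543 , 0.58345717, 0.18554806]), 'tool_rot': array([ 1.80862271e-01,  9.83507909e-01, -9.57269088e-04, -3.40352900e-04]), 'ft_force': array([-0.55708133,  0.35345681,  0.44927713]), 'moment': array([-0.0318555 , -0.02457032,  0.03325043]), 'grip_width': 0.08672599496994647}
```

View pics/top0.png

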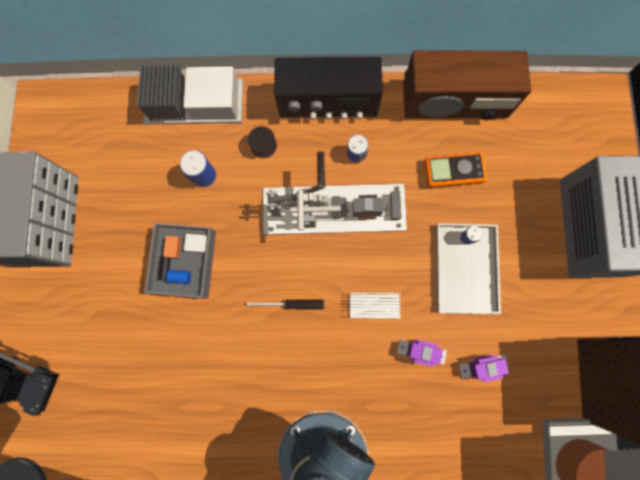

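View pics/side0.png

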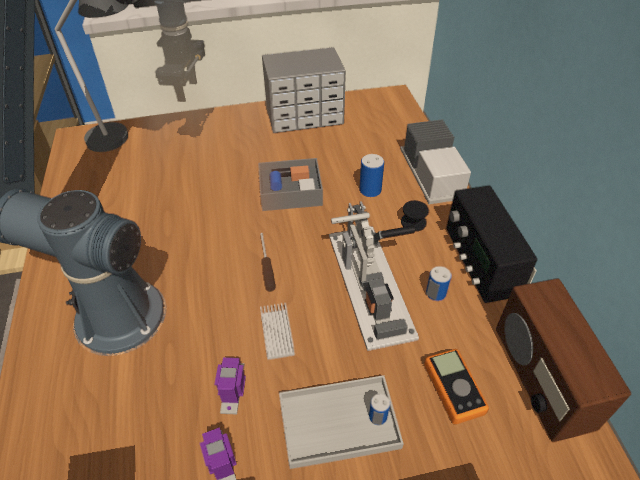

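The top view shows world +x as up and +y as left. Candidates for the transformer:
- The one in the clamp at top (370,205). It is a dark core with a winding, standing between the jaw and the stop block.
- Two purple look-alikes at (427,353) and (488,368).
- A grey/white block at (210,90).

I choose the one in the clamp. The tray is at (468,268), with its can at (471,235). The bin is on the left at (180,260).

Run:
```python
from h import *
res=[]
for n in('top','side'):
    z=np.load(f'pics/{n}.npz'); im,d=z['im'],z['d']; W=cloud(n,d)
    Z=W[...,2]; 
    def reg(x0,x1,y0,y1,z0,z1): return (W[...,0]>x0)&(W[...,0]<x1)&(W[...,1]>y0)&(W[...,1]<y1)&(Z>z0)&(Z<z1)
    cp=[W[205,270],W[268,468]] if n=='top' else None
    if cp: print(cp); c0,t0=cp
    hsv=cv2.cvtColor(im,cv2.COLOR_BGR2HSV); white=hsv[...,1]<60
    for nm,a in (('clamp',reg(.4,.75,-.25,.25,.006,.018)&white),('tray',reg(.25,.65,-.55,-.2,.001,.03)&white)):
        k=cv2.morphologyEx(a.astype(np.uint8),cv2.MORPH_CLOSE,np.ones((5,5)))
        N,l,s,c=cv2.connectedComponentsWithStats(k); i=1+np.argmax(s[1:,4]); 
        P=W[(l==i)&a]; r=cv2.minAreaRect(P[:,:2].astype(np.float32)); print(n,nm,s[i],r,np.median(P[:,2]))
    # tall things: transformer top, can top
    for nm,a in (('transf',reg(.5,.66,-.2,0.0,.07,.084)),('traycan',reg(.3,.65,-.55,-.2,.05,.08))):
        P=W[a]; 
        if len(P): print(n,nm,len(P),np.median(P,0),cv2.minAreaRect(P[:,:2].astype(np.float32)))
    np.save(f'pics/{n}_W.npy',W)
im=np.load('pics/top.npz')['im'][140:260,230:430]; a=cv2.resize(im,None,fx=4,fy=4,interpolation=3); cv2.imwrite('pics/crop.png',a)
im=np.load('pics/side.npz')['im'][190:350,310:430]; a=cv2.resize(im,None,fx=3.7,fy=3.7,interpolation=3); cv2.imwrite('pics/crop2.png',a)
```

```text
[array([0.58503442, 0.11277198, 0.13202183]), array([ 0.44951264, -0.36717852,  0.00598843])]
top clamp [ 263  184  143   50 3624] ((0.6027940511703491, -0.033961400389671326), (0.12050648778676987, 0.35947322845458984), 1.136974811553955) 0.011314436005733577
top tray [ 437  224   63   90 5079] ((0.44770997762680054, -0.3626771569252014), (0.1516043245792389, 0.21727938950061798), 88.51039123535156) 0.004140874649200605
top transf 486 [ 0.59707403 -0.11493892  0.0761083 ] ((0.598490834236145, -0.07588959485292435), (0.0521286278963089, 0.15140606462955475), 0.1042199432849884)
top traycan 221 [ 0.52682837 -0.3672737   0.0658042 ] ((0.5270041227340698, -0.3695676326751709), (0.0394650362432003, 0.036927297711372375), 67.56278228759766)
side clamp [ 329  232   90  118 3160] ((0.6021450161933899, -0.03274202346801758), (0.12103254348039627, 0.3651933968067169), 1.1650737524032593) 0.012207224614072323
side tray [ 279  376  124   92 7933] ((0.44758903980255127, -0.36064112186431885), (0.15969376266002655, 0.22073663771152496), 87.59378814697266) 0.004798447752104343
side transf 561 [ 0.59594254 -0.11372482  0.07683753] ((0.5958887338638306, -0.07817183434963226), (0.052650343626737595, 0.1509891301393509), 1.811215877532959)
side traycan 343 [ 0.525195   -0.37404481  0.06716028] ((0.5267221927642822, -0.37131592631340027), (0.03664122149348259, 0.037625838071107864), 16.919906616210938)
```

View pics/crop.png

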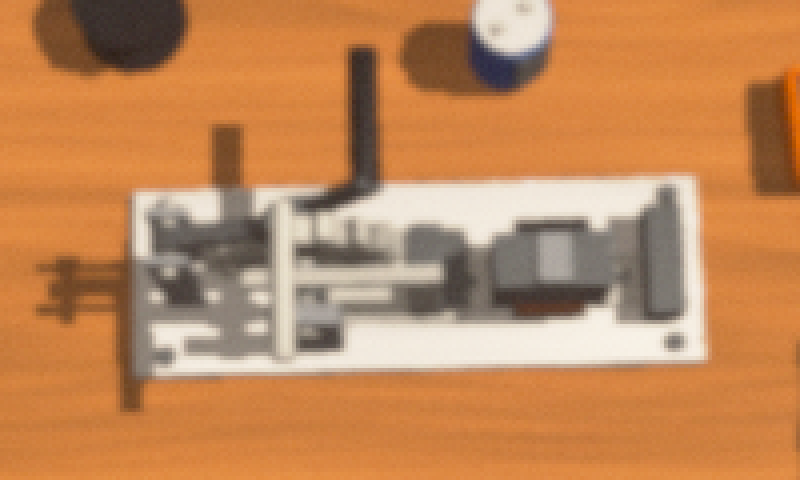

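View pics/crop2.png

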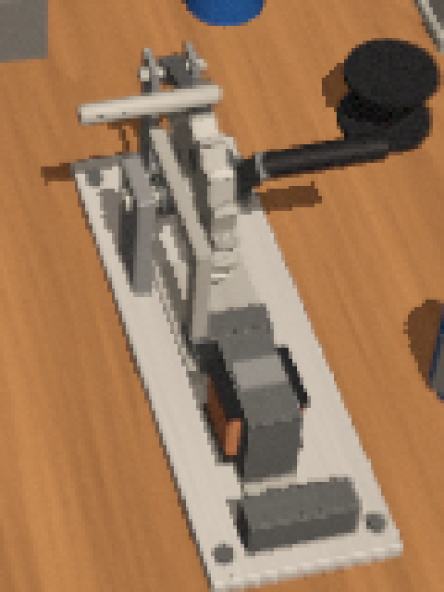

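Both crops show the same setup. The pawl bar is the white rod near top px (301,210), down over the wheel. The handle is black at (321,172). The transformer's core and copper winding are at (368,205), with the jaw lip to its left. Next I refine the bar, handle and transformer in the clamp frame.

```bash
cat >> h.py <<'E'
CO=np.array([.6025,-.0335,0]); CY=np.radians(1.15)
RC=Ro.from_euler('z',CY).as_matrix()
def c2w(p): return RC@(np.array(p)/1e3)+CO      # clamp mm -> world m
def w2c(W): return ((W-CO)@RC)*1e3
def rows(P,yaw,obs=None,n=None):
    """rows from measured pose to TCP target P, tool-y yaw deg, tool down"""
    o=obs or robot.get_obs(); R=Ro.from_quat(o['tool_rot']); y=R.as_matrix()[:,1]
    e=R.as_matrix()
    return e.T@(np.array(P)-o['position']), np.degrees(np.arctan2(y[1],y[0]))
E
python3 - <<'E'
from h import *
for n in('top','side'):
    C=w2c(np.load(f'pics/{n}_W.npy')); X,Y,Z=C[...,0],C[...,1],C[...,2]
    def s(nm,m,ab=True):
        P=C[m]
        print(n,nm,len(P),'med',np.round(np.median(P,0),1),'lo',np.round(np.percentile(P,3,0),1),'hi',np.round(np.percentile(P,97,0),1))
    s('bar',(X>-90)&(X<-32)&(Y>0)&(Y<150)&(Z>135)&(Z<220))
    s('bar10',(X>-90)&(X<15)&(Y>0)&(Y<150)&(Z>148)&(Z<220))
    s('handle',(X>62)&(X<100)&(Y>-30)&(Y<140)&(Z>90)&(Z<190))
    s('post',(abs(X)<60)&(Y>125)&(Y<175)&(Z>122)&(Z<140))
    s('core',(abs(X)<40)&(Y>-140)&(Y<-35)&(Z>70)&(Z<84))
    s('wind',(abs(X)<40)&(Y>-140)&(Y<-35)&(Z>55)&(Z<69))
    s('stop',(abs(X)<60)&(Y>-180)&(Y<-130)&(Z>36)&(Z<48))
    s('foot',(abs(X)<40)&(Y>-145)&(Y<-35)&(Z>14)&(Z<20.5))
E
```

```text
top bar 127 med [-55.6  76.4 164.2] lo [-78.   70.3 159.4] hi [-33.7  81.7 168.5]
top bar10 266 med [-29.6  76.3 164.2] lo [-76.7  69.7 155.6] hi [  7.7  85.  168.4]
top handle 127 med [ 81.4  29.7 143.3] lo [ 63.5  20.7 138.2] hi [ 98.8  37.2 147.8]
top post 158 med [  0.3 141.8 128.9] lo [-16.5 126.3 122.7] hi [ 18.  154.7 135.3]
top core 466 med [ -6.2 -83.1  76.1] lo [ -26.4 -116.    70.5] hi [ 14.3 -49.5  81.5]
top wind 90 med [-22.5 -78.9  67.2] lo [ -31.2 -113.    55.9] hi [ 19.1 -46.6  68.7]
top stop 263 med [ 1.000e-01 -1.541e+02  4.080e+01] lo [ -32.5 -165.5   36.9] hi [  33.5 -142.8   45.1]
top foot 176 med [  -8.7 -120.9   15.8] lo [ -38.5 -142.6   14.1] hi [ 32.8 -35.7  19.4]
side bar 126 med [-56.6  73.2 164.4] lo [-78.9  68.  157.2] hi [-33.4  81.7 169. ]
side bar10 241 med [-33.9  73.2 164.3] lo [-77.8  68.2 154.6] hi [  5.7  82.2 169.2]
side handle 123 med [ 80.4  23.9 143.7] lo [ 62.8  19.1 134. ] hi [ 99.3  35.2 148.2]
side post 106 med [ -2.7 140.7 130.2] lo [-20.1 129.7 123. ] hi [ 16.1 156.7 135.6]
side core 491 med [ -8.2 -86.4  77. ] lo [ -29.3 -118.    70.7] hi [ 15.1 -49.2  81.7]
side wind 135 med [ -22.6 -102.7   64.4] lo [ -32.3 -119.3   55.5] hi [ 19.4 -58.2  68.7]
side stop 331 med [  -1.5 -156.    41.4] lo [ -33.9 -167.4   37.1] hi [  32.4 -143.1   44.7]
side foot 101 med [ -11.4 -117.3   15.7] lo [ -37.6 -127.4   14.1] hi [ 36.8 -41.1  19.8]
```

drive_tool(
  series=[
    [-0.048, -0.038, -0.01, 0, 0, -4.4, 1],
    [-0.046, -0.041, -0.01, 0, 0, -4.4, 1],
    [-0.043, -0.045, -0.01, 0, 0, -4.4, 1],
    [-0.04, -0.047, 0, 0, 0, -4.4, 1],
    [-0.036, -0.05, 0, 0, 0, -4.4, 1],
  ],
)

```text
time: 0.72
position: [0.3858, 0.3211, 0.2164]
tool_rot: [-0.012, 1.0, 0.0, 0.0]
ft_force: [0.5, 0.7, 0.1]
grip_width: 0.0869
```

Run:
```python
from h import *
o=robot.get_obs(); print(o['position'],o['q'],o['time'],c2w([-52,74.5,205]),rows(c2w([-52,74.5,205]),91))
```

```text
[0.38583722 0.32107014 0.21639349] [ 4.71095563e-01  3.23460158e-01  1.69943200e+00 -6.73116553e-05
  1.11831238e+00 -1.12277914e+00] 0.725 [0.54901526 0.03994136 0.205     ] (array([-0.1566345 , -0.28482537,  0.01142005]), np.float64(91.32397999419472))
```

drive_tool(
  series=[
    [-0.03, -0.0545, 0.002, 0, 0, 0, 1],
    [-0.03, -0.0545, 0.002, 0, 0, 0, 1],
    [-0.03, -0.0545, 0.002, 0, 0, 0, 1],
    [-0.03, -0.0545, 0.002, 0, 0, 0, 1],
    [-0.02, -0.036, 0.002, 0, 0, 0, 1],
  ],
)

```text
time: 1.35
position: [0.5313, 0.0689, 0.206]
tool_rot: [-0.009, 1.0, -0.0, 0.0]
ft_force: [-0.4, 0.3, -0.7]
grip_width: 0.087
```

Run:
```python
from h import *
P=c2w([-52,74.5,138.5])
o=robot.get_obs(); print(np.round(o['joint_velocities'],3),o['time'],rows(P,91), w2c(o['position']))
```

```text
[-0.514  0.178 -0.242  0.013  0.081 -0.523] 1.35 (array([-0.01716541, -0.02930481,  0.06752856]), np.float64(91.02847133514845)) [-69.10751575 103.85589243 206.02106239]
```

drive_tool(
  series=[
    [0, 0, 0, 0, 0, 0, 1],
    [0, 0, 0, 0, 0, 0, 1],
  ],
)

```text
time: 1.6
position: [0.5293, 0.072, 0.2059]
tool_rot: [-0.01, 1.0, 0.0, -0.001]
ft_force: [-0.3, -0.1, -0.7]
grip_width: 0.0875
```

Run:
```python
from h import *
P=c2w([-52,74.5,138.5])
o=robot.get_obs(); print(np.round(o['joint_velocities'],3),o['time'],rows(P,91), w2c(o['position']))
```

```text
[ 0.025 -0.01   0.007 -0.     0.001 -0.003] 1.6 (array([-0.01923431, -0.03244682,  0.067335  ]), np.float64(91.1294189637434)) [-71.09833046 106.91022046 205.89131113]
```

drive_tool(
  series=[
    [-0.0192, -0.0324, 0.0, 0, 0, 0, 1],
    [0, 0, 0.025, 0, 0, 0, 1],
    [0, 0, 0.03, 0, 0, 0, 1],
    [0, 0, 0.012, 0, 0, 0, 1],
    [0, 0, 0, 0, 0, 0, 1],
  ],
)

```text
time: 2.22
position: [0.5491, 0.0407, 0.1389]
tool_rot: [-0.011, 1.0, 0.0, -0.001]
ft_force: [0.3, 0.6, -0.0]
grip_width: 0.0869
```

Run:
```python
from h import *
im,d=shot('side'); C=w2c(cloud('side',d)); X,Y,Z=np.moveaxis(C,2,0)
m=(X>-90)&(X<12)&(Y>40)&(Y<110)&(Z>148)&(Z<172)
print(np.median(C[m],0))
o=robot.get_obs(); print(w2c(o['position']),o['ft_force'])
cv2.imwrite('pics/p5.png',cv2.resize(im[130:330,260:480],None,fx=2.7,fy=2.7,interpolation=3))
```

```text
[-68.8692777   72.6280532  162.10362418]
[-50.97573831  74.95823105 139.7235297 ] [0.32964188 0.39609294 0.19267663]
```

View pics/p5.png

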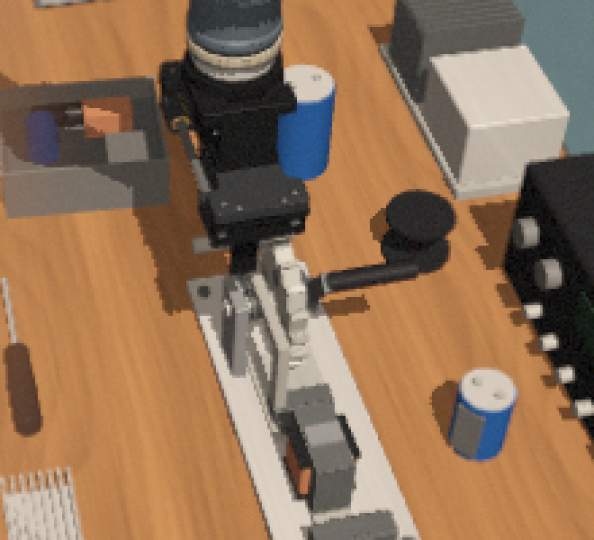

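The fingers straddle the bar, whose end shows at crop (205,245). I close on it now.

drive_tool(
  series=[
    [0, 0, 0, 0, 0, 0, 0],
    [0, 0, 0, 0, 0, 0, 0],
    [0, 0, 0, 0, 0, 0, 0],
    [0, 0, 0, 0, 0, 0, 0],
    [0, 0, 0, 0, 0, 0, 0],
  ],
  squeeze=20,
)

```text
time: 2.9
position: [0.55, 0.0396, 0.1394]
tool_rot: [-0.01, 1.0, -0.0, 0.0]
ft_force: [0.6, 0.4, -0.6]
grip_width: 0.0448
```

drive_tool(
  series=[
    [0, 0, 0, 0, 0, 0, 0],
    [0, 0, 0, 0, 0, 0, 0],
    [0, 0, 0, 0, 0, 0, 0],
    [0, 0, 0, 0, 0, 0, 0],
    [0, 0, 0, 0, 0, 0, 0],
  ],
  squeeze=20,
)

```text
time: 3.52
position: [0.55, 0.0396, 0.1394]
tool_rot: [-0.01, 1.0, 0.0, -0.0]
ft_force: [0.1, -0.1, 0.3]
grip_width: 0.0014
```

drive_tool(
  series=[
    [0, 0.0069, -0.0102, 0, 0, 0, 0],
    [0, 0.0084, -0.009, 0, 0, 0, 0],
    [0, 0.0098, -0.0076, 0, 0, 0, 0],
    [0, 0.0108, -0.006, 0, 0, 0, 0],
    [0, 0.0116, -0.0042, 0, 0, 0, 0],
  ],
)

```text
time: 4.15
position: [0.5491, 0.0881, 0.1769]
tool_rot: [-0.01, 1.0, 0.0, 0.0]
ft_force: [-0.5, -1.2, 1.0]
grip_width: 0.0004
```

Run:
```python
from h import *
o=robot.get_obs(); b=w2c(o['position'])+[0,-141.6,19-119.9]; print(b,np.hypot(*b[1:]),np.degrees(np.arctan2(b[2],b[1])),o['ft_force'],o['grip_width'])
```

```text
[-50.93917323 -18.9730816   76.01889877] 78.35081873361683 104.01379464660276 [-0.50974087 -1.24034385  0.9767892 ] 0.00044972360165356916
```

The grip width is about 0, so the fingers closed without the bar. I look again.

Run:
```python
from h import *
for n in('side','top'):
    im,d=shot(n); C=w2c(cloud(n,d)); X,Y,Z=np.moveaxis(C,2,0)
    m=(X>-90)&(X<12)&(Y>30)&(Y<110)&(Z>145)&(Z<172); print(n,m.sum(),np.median(C[m],0),np.percentile(C[m],3,0),np.percentile(C[m],97,0))
    if n=='side': cv2.imwrite('pics/p6.png',cv2.resize(im[130:330,260:480],None,fx=2.7,fy=2.7,interpolation=3))
```

```text
side 252 [-31.22884594  73.12541153 164.05584688] [-78.07281832  68.83232558 148.04791658] [  7.08844276  82.91077418 168.72701253]
top 79 [-64.74133756  75.50801821 164.18302788] [-78.16756795  70.51261513 158.99486786] [-42.02718402  81.73006907 168.55505596]
```

View pics/p6.png

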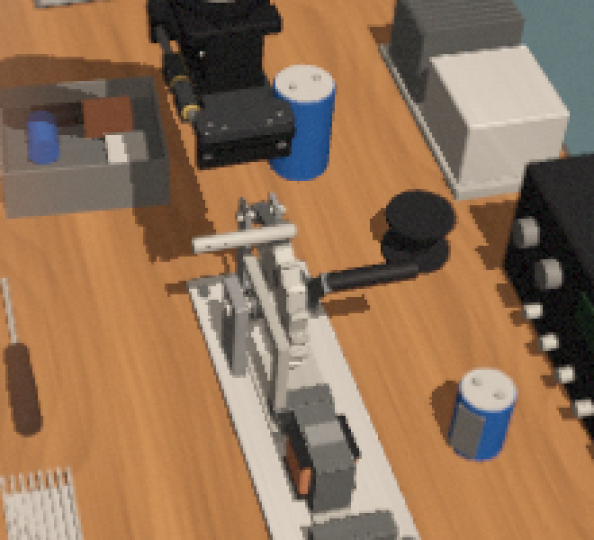

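Run:
```python
from h import *
o=robot.get_obs(); p=o['position']; print(w2c(p),o['time'],o['grip_width'])
for n in('side','top'):
    z=np.load(f'pics/{n}.npz'); C=w2c(cloud(n,z['d'])); X,Y,Z=np.moveaxis(C,2,0)
    print(n,'TCP px',pix(n,p),'body',pix(n,p+[0,0,.07]))
    m=(abs(X+51)<110)&(Y>50)&(Y<260)&(Z>175)&(Z<420)
    for a in range(175,300,10):
        k=m&(Z>a)&(Z<a+10)
        if k.sum()>3: print(a,k.sum(),np.percentile(C[k],3,0).round(),np.percentile(C[k],97,0).round())
u,v=map(int,pix('side',p)); im=np.load('pics/side.npz')['im']; print(u,v,(u-260)*2.7,(v-130)*2.7)
```

```text
[-50.88605117 123.12680535 176.86497622] 4.25 0.00034518229126022295
side TCP px (np.float64(338.101121599961), np.float64(200.47101329597155)) body (np.float64(338.64602112011863), np.float64(177.2580494522856))
275 4 [-83. 202. 282.] [-66. 205. 285.]
285 42 [-88.  87. 287.] [-69. 204. 295.]
295 142 [-88.  81. 296.] [-71. 203. 305.]
top TCP px (np.float64(278.4008771248993), np.float64(216.26501668377355)) body (np.float64(274.80758589666493), np.float64(209.14998778015865))
295 85 [-82.  56. 296.] [-73. 150. 305.]
338 200 210.60000000000002 189.0
```

```bash
python3 - <<'E'
from h import *
z=np.load('pics/side.npz'); C=w2c(cloud('side',z['d']))
for v in range(150,206,4):
    print(v,[tuple(C[v,u].round().astype(int)) if z['d'][v,u]>0 else 0 for u in (325,338,350,360)])
E
ls -la --time-sort pics | head; date
```

```text
150 [(np.int64(-76), np.int64(147), np.int64(309)), (np.int64(-67), np.int64(73), np.int64(362)), (np.int64(-42), np.int64(72), np.int64(358)), (np.int64(125), np.int64(521), np.int64(1))]
154 [(np.int64(-80), np.int64(133), np.int64(310)), (np.int64(-67), np.int64(72), np.int64(353)), (np.int64(-43), np.int64(70), np.int64(350)), (np.int64(119), np.int64(500), np.int64(3))]
158 [(np.int64(-81), np.int64(127), np.int64(304)), (np.int64(-68), np.int64(70), np.int64(344)), (np.int64(-41), np.int64(74), np.int64(336)), (np.int64(114), np.int64(481), np.int64(2))]
162 [(np.int64(-85), np.int64(111), np.int64(305)), (np.int64(-67), np.int64(72), np.int64(332)), (np.int64(-42), np.int64(71), np.int64(328)), 0]
166 [(np.int64(-89), np.int64(97), np.int64(306)), (np.int64(-68), np.int64(67), np.int64(326)), (np.int64(-45), np.int64(59), np.int64(327)), (np.int64(-24), np.int64(57), np.int64(325))]
170 [(np.int64(-87), np.int64(104), np.int64(290)), (np.int64(-72), np.int64(54), np.int64(326)), (np.int64(-48), np.int64(48), np.int64(326)), (np.int64(-28), np.int64(43), np.int64(326))]
174 [(n
[... 887 characters left out ...]
 (np.int64(70), np.int64(331), np.int64(8))]
194 [(np.int64(-30), np.int64(343), np.int64(4)), (np.int64(8), np.int64(342), np.int64(-4)), (np.int64(41), np.int64(332), np.int64(-2)), (np.int64(69), np.int64(326), np.int64(-3))]
198 [(np.int64(-33), np.int64(329), np.int64(1)), (np.int64(2), np.int64(316), np.int64(4)), (np.int64(35), np.int64(311), np.int64(2)), (np.int64(65), np.int64(310), np.int64(-3))]
202 [(np.int64(-36), np.int64(316), np.int64(-2)), (np.int64(-1), np.int64(305), np.int64(0)), (np.int64(32), np.int64(299), np.int64(-2)), (np.int64(12), np.int64(151), np.int64(134))]
Sat Dec  5 09:50:04 UTC 2026ls: unrecognized option '--time-sort'
Try 'ls --help' for more information.
```

Run:
```python
from h import *
for p in ([-51,17,140],[-51,31,140],[-51,17,175],[-51,31,175],[-51,-20,246],[-51,-20,210]):
    u,v=pix('side',c2w(p)); print(p,round((u-260)*2.7),round((v-130)*2.7))
```

```text
[-51, 17, 140] 242 307
[-51, 31, 140] 237 295
[-51, 17, 175] 243 277
[-51, 31, 175] 239 265
[-51, -20, 246] 259 246
[-51, -20, 210] 257 279
```

drive_tool(
  series=[
    [0, 0, 0, 0, 0, 0, 1],
    [0, 0, 0, 0, 0, 0, 1],
    [0, 0, 0, 0, 0, 0, 1],
    [0, 0, 0, 0, 0, 0, 1],
    [0, 0, 0, 0, 0, 0, 1],
  ],
)

```text
time: 4.88
position: [0.5491, 0.087, 0.1763]
tool_rot: [-0.01, 1.0, 0.0, -0.0]
ft_force: [0.1, -0.3, 0.1]
grip_width: 0.0427
```

Run:
```python
from h import *
im,d=shot('side'); o=robot.get_obs(); C=w2c(cloud('side',d)); X,Y,Z=np.moveaxis(C,2,0); t=w2c(o['position']); print(t,o['grip_width'])
m=(abs(X+51)<60)&(Y>0)&(Y<260)&(Z>165)&(Z<320)
for a in range(165,310,8):
    k=m&(Z>a)&(Z<a+8)
    if k.sum()>2: print(a,k.sum(),np.percentile(C[k],3,0).round(),np.percentile(C[k],97,0).round())
cv2.imwrite('pics/p7.png',cv2.resize(im[80:280,260:480],None,fx=2.7,fy=2.7,interpolation=3))
```

```text
[-50.97491166 121.52741637 176.33328356] 0.04642801398611109
165 95 [-76.  70. 165.] [  6.  83. 170.]
205 4 [-56.  93. 211.] [-41.  95. 213.]
213 24 [-60.  89. 214.] [-40.  93. 221.]
221 23 [-60.  87. 221.] [-40.  94. 229.]
229 9 [-60.  87. 229.] [-41.  91. 232.]
277 32 [-87.  33. 282.] [-17. 202. 285.]
285 145 [-88.  32. 285.] [-17. 201. 293.]
293 204 [-88.  32. 293.] [-18. 201. 301.]
301 220 [-88.  27. 301.] [-15. 201. 309.]
309 115 [-87.  25. 309.] [-15. 202. 317.]
```

View pics/p7.png

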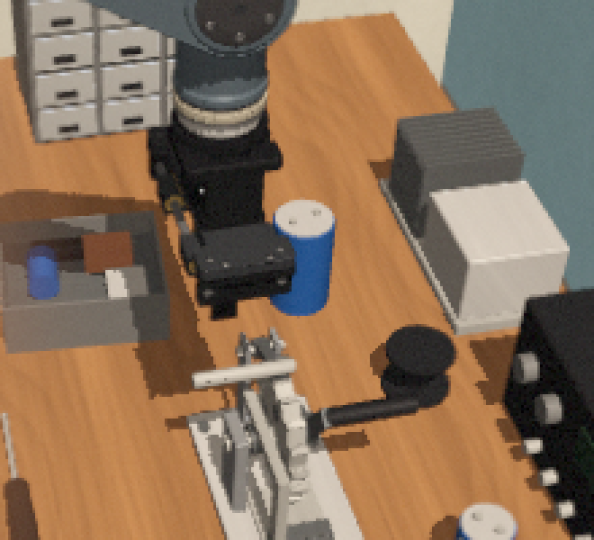

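The front finger's tip is at crop (225,312), well above where the reported TCP puts it: the camera gives z≈211, the state 176. I check that offset against the start images.

Run:
```python
from h import *
for n in('top','side'):
    W=np.load(f'pics/{n}_W.npy'); m=(np.hypot(W[...,0]-.222,W[...,1]-.584)<.13)&(W[...,2]>.05)&(W[...,2]<.45)
    for a in np.arange(.1,.42,.02):
        k=m&(W[...,2]>a)&(W[...,2]<a+.02)
        if k.sum()>2: print(n,a.round(2),k.sum(),W[k].min(0).round(3),W[k].max(0).round(3))
# now: full finger/body stats from side + top of current pose
im,d=shot('top'); C=w2c(cloud('top',d)); X,Y,Z=np.moveaxis(C,2,0)
m=(abs(X+51)<60)&(Y>20)&(Y<230)&(Z>175)&(Z<300)
for a in range(175,300,12):
    k=m&(Z>a)&(Z<a+12)
    if k.sum()>2: print(a,k.sum(),np.percentile(C[k],3,0).round(),np.percentile(C[k],97,0).round())
```

```text
top 0.22 22 [0.235 0.62  0.221] [0.252 0.627 0.239]
top 0.24 18 [0.241 0.618 0.241] [0.254 0.63  0.259]
top 0.26 17 [0.246 0.619 0.261] [0.254 0.628 0.271]
top 0.28 107 [0.159 0.489 0.289] [0.242 0.523 0.3  ]
top 0.3 386 [0.156 0.482 0.3  ] [0.265 0.6   0.32 ]
top 0.32 1195 [0.158 0.481 0.32 ] [0.252 0.584 0.34 ]
top 0.34 213 [0.185 0.527 0.34 ] [0.246 0.574 0.36 ]
top 0.36 179 [0.185 0.527 0.36 ] [0.245 0.545 0.38 ]
top 0.38 250 [0.187 0.522 0.38 ] [0.249 0.542 0.393]
side 0.22 94 [0.193 0.525 0.221] [0.252 0.633 0.24 ]
side 0.24 90 [0.194 0.524 0.24 ] [0.252 0.629 0.26 ]
side 0.26 66 [0.195 0.523 0.26 ] [0.254 0.636 0.279]
side 0.28 105 [0.158 0.489 0.281] [0.287 0.649 0.3  ]
side 0.3 374 [0.155 0.483 0.3  ] [0.29  0.661 0.32 ]
side 0.32 599 [0.156 0.479 0.32 ] [0.29  0.675 0.34 ]
side 0.34 197 [0.183 0.526 0.34 ] [0.253 0.593 0.36 ]
side 0.36 149 [0.187 0.524 0.36 ] [0.251 0.589 0.38 ]
side 0.38 332 [0.173 0.52  0.38 ] [0.263 0.598 0.4  ]
side 0.4 212 [0.187 0.542 0.4  ] [0.26  0.602 0.42 ]
223 4 [-59. 143. 228.] [-58. 147. 233.]
235 7 [-60. 145. 236.] [-58. 151. 245.]
283 18 [-87.  34. 284.] [-71. 147. 295.]
295 36 [-87.  35. 295.] [-72. 130. 300.]
```

The offset is constant: the real fingertips sit about 35 mm above the reported TCP, at the start as well as now. I correct for it and go back over the bar.

drive_tool(
  series=[
    [0, -0.0466, -0.01, 0, 0, 0, 1],
    [0, 0, 0, 0, 0, 0, 1],
    [0, 0, 0.03, 0, 0, 0, 1],
    [0, 0, 0.05, 0, 0, 0, 1],
    [0, 0, 0.002, 0, 0, 0, 1],
  ],
)

```text
time: 5.6
position: [0.5465, 0.0415, 0.1013]
tool_rot: [-0.01, 1.0, 0.001, -0.004]
ft_force: [-0.3, 0.3, 0.4]
grip_width: 0.0867
```

drive_tool(
  series=[
    [0, 0, 0, 0, 0, 0, 0.3],
    [0, 0, 0, 0, 0, 0, 0],
    [0, 0, 0, 0, 0, 0, 0],
    [0, 0, 0, 0, 0, 0, 0],
    [0, 0, 0, 0, 0, 0, 0],
  ],
)

```text
time: 6.22
position: [0.5502, 0.0405, 0.1047]
tool_rot: [-0.01, 1.0, -0.0, 0.0]
ft_force: [-0.5, 0.3, 0.1]
grip_width: 0.0453
```

drive_tool(
  series=[
    [0, 0, 0, 0, 0, 0, 0],
    [0, 0, 0, 0, 0, 0, 0],
    [0, 0, 0, 0, 0, 0, 0],
    [0, 0, 0, 0, 0, 0, 0],
    [0, 0, 0, 0, 0, 0, 0],
  ],
)

```text
time: 6.85
position: [0.5499, 0.0439, 0.1041]
tool_rot: [-0.009, 1.0, 0.003, 0.0]
ft_force: [1.5, 8.8, -1.0]
grip_width: 0.0133
```

```bash
cat >> h.py <<'E'
def tip(): # real fingertip, clamp mm (reported TCP is 35 mm too low)
    o=robot.get_obs(); return w2c(o['position'])+[0,0,35],o
E
python3 - <<'E'
from h import *
t,o=tip(); b=t+[0,-141.6,19-119.9]; print(t,b,np.hypot(*b[1:]),np.degrees(np.arctan2(b[2],b[1])),o['ft_force'],o['grip_width'])
E
```

```text
[-51.06960798  78.45040142 139.11349415] [-51.06960798 -63.14959858  38.21349415] 73.8115366053862 148.82075719131058 [ 1.46593211  8.806139   -1.02838046] 0.013255455790197582
```

Gripped at 13 mm, which matches the 14 mm bar. The arm was pulled 3 mm in +y, so I fold that into the arc.

drive_tool(
  series=[
    [0, 0.0094, -0.0102, 0, 0, 0, 0],
    [0, 0.0084, -0.009, 0, 0, 0, 0],
    [0, 0.0098, -0.0076, 0, 0, 0, 0],
    [0, 0.0108, -0.006, 0, 0, 0, 0],
    [0, 0.0116, -0.0042, 0, 0, 0, 0],
  ],
)

```text
time: 7.48
position: [0.5493, 0.0896, 0.1433]
tool_rot: [-0.01, 1.0, -0.001, 0.001]
ft_force: [-0.5, -4.0, 3.4]
grip_width: 0.013
```

Run:
```python
from h import *
t,o=tip(); b=t+[0,-141.6,19-119.9]; print(t,b,np.hypot(*b[1:]),np.degrees(np.arctan2(b[2],b[1])),o['ft_force'],o['grip_width'])
```

```text
[-50.73416024 124.14896089 178.31223474] [-50.73416024 -17.45103911  77.41223474] 79.35485400415025 102.70383067619163 [-0.46939476 -4.0430191   3.37422837] 0.01302774389107391
```

drive_tool(
  series=[
    [0, 0.0115, -0.002, 0, 0, 0, 0],
    [0, 0.0121, 0.0, 0, 0, 0, 0],
    [0, 0.0121, 0.0017, 0, 0, 0, 0],
    [0, 0.0115, 0.0036, 0, 0, 0, 0],
    [0, 0.0075, 0.0036, 0, 0, 0, 0],
  ],
)

```text
time: 8.1
position: [0.5484, 0.1466, 0.1343]
tool_rot: [-0.01, 1.0, 0.0, 0.001]
ft_force: [0.4, -0.2, 3.1]
grip_width: 0.0133
```

Run:
```python
from h import *
t,o=tip(); b=t+[0,-141.6,19-119.9]; print(t,b,np.hypot(*b[1:]),np.degrees(np.arctan2(b[2],b[1])),o['ft_force'],o['grip_width'])
```

```text
[-50.46545388 181.12389649 169.28507412] [-50.46545388  39.52389649  68.38507412] 78.9851679486971 59.97376857617645 [ 0.42618315 -0.21618746  3.05621881] 0.013296601046004122
```

drive_tool(
  series=[
    [0, 0, 0, 0, 0, 0, 0.6],
    [0, 0, 0, 0, 0, 0, 0.6],
    [0, 0, 0, 0, 0, 0, 0.6],
    [0, 0, -0.03, 0, 0, 0, 0.6],
    [0, 0, -0.04, 0, 0, 0, 0.6],
  ],
)

```text
time: 8.72
position: [0.5466, 0.1448, 0.2039]
tool_rot: [-0.01, 1.0, -0.0, -0.002]
ft_force: [0.9, -0.7, 0.6]
grip_width: 0.0503
```

drive_tool(
  series=[
    [-0.035, -0.045, 0, 0, 0, 0, 0.7],
    [-0.04, -0.045, 0, 0, 0, 0, 0.7],
    [-0.035, -0.04, 0, 0, 0, 0, 0.7],
    [-0.02, -0.023, 0, 0, 0, 0, 0.7],
    [0, 0, 0, 0, 0, 0, 0.7],
  ],
)

```text
time: 9.35
position: [0.6819, -0.0077, 0.2037]
tool_rot: [-0.008, 1.0, -0.0, -0.0]
ft_force: [-0.2, 0.2, -0.4]
grip_width: 0.0605
```

Run:
```python
from h import *
t,o=tip(); print(t,o['grip_width'])
for n in('side','top'):
    im,d=shot(n); C=w2c(cloud(n,d)); X,Y,Z=np.moveaxis(C,2,0)
    for nm,m in(('handle',(X>62)&(X<102)&(Y>-30)&(Y<140)&(Z>90)&(Z<165)),('pawlbar',(X>-90)&(X<12)&(Y>150)&(Y<210)&(Z>150)&(Z<210)),('oldbar',(X>-90)&(X<-32)&(Y>50)&(Y<110)&(Z>147)&(Z<175))):
        if m.any(): print(n,nm,m.sum(),np.median(C[m],0).round(1),np.percentile(C[m],3,0).round(),np.percentile(C[m],97,0).round())
```

```text
[ 79.91277887  24.19376022 238.70082797] 0.06052547720938651
side handle 130 [ 82.1  24.3 143.6] [ 64.  19. 133.] [101.  35. 148.]
side pawlbar 325 [-12.2 177.1 190.4] [-77. 153. 156.] [  7. 186. 197.]
```

drive_tool(
  series=[
    [0, 0.0025, 0.06, 0, 0, 0, 0.7],
    [0, 0, 0.045, 0, 0, 0, 0.5],
    [0, 0, 0.0165, 0, 0, 0, 0.4],
    [0, 0, 0, 0, 0, 0, 0],
    [0, 0, 0, 0, 0, 0, 0],
  ],
  squeeze=20,
)

```text
time: 10.07
position: [0.6826, -0.0025, 0.0853]
tool_rot: [-0.01, 1.0, -0.0, 0.002]
ft_force: [-0.1, -0.9, -0.3]
grip_width: 0.0286
```

drive_tool(
  series=[
    [0, 0, 0, 0, 0, 0, 0],
    [0, 0, 0, 0, 0, 0, 0],
    [0, 0, 0, 0, 0, 0, 0],
  ],
)

```text
time: 10.45
position: [0.6825, -0.0022, 0.0846]
tool_rot: [-0.01, 1.0, 0.0, 0.002]
ft_force: [2.0, 3.1, 4.7]
grip_width: 0.0173
```

Run:
```python
from h import *
t,o=tip(); b=t+[0,-65,19-85]; print(t,b,np.hypot(*b[1:]),np.degrees(np.arctan2(b[2],b[1])),o['ft_force'],o['grip_width'])
```

```text
[ 80.64411107  29.72036161 119.59718791] [ 80.64411107 -35.27963839  53.59718791] 64.16627959844934 123.35438131959889 [2.02638603 3.09981909 4.68520276] 0.017305081614157954
```

drive_tool(
  series=[
    [0, 0.0087, -0.005, 0, 0, 0, 0],
    [0, 0.0093, -0.0036, 0, 0, 0, 0],
    [0, 0.0098, -0.0022, 0, 0, 0, 0],
    [0, 0.01, -0.0006, 0, 0, 0, 0],
    [0, 0.01, 0.0009, 0, 0, 0, 0],
  ],
)

```text
time: 11.08
position: [0.6822, 0.0394, 0.0972]
tool_rot: [-0.011, 1.0, -0.005, 0.003]
ft_force: [-0.5, -8.1, 9.7]
grip_width: 0.0176
```

Run:
```python
from h import *
t,o=tip(); b=t+[0,-66.5,19-85]; print(t,b,np.hypot(*b[1:]),np.degrees(np.arctan2(b[2],b[1])),o['ft_force'],o['grip_width'],np.degrees(Ro.from_quat(o['tool_rot']).as_rotvec()))
```

```text
[ 81.17773998  71.23974015 132.1653783 ] [81.17773998  4.73974015 66.1653783 ] 66.33492611235053 85.90263035168712 [-0.52676704 -8.13014862  9.67323739] 0.01756510717131814 [ -1.89060511 179.69681263  -0.88715616]
```

drive_tool(
  series=[
    [0, 0.0097, 0.0025, 0, 0, 0, 0],
    [0, 0.0093, 0.0039, 0, 0, 0, 0],
    [0, 0.0085, 0.0053, 0, 0, 0, 0],
    [0, 0.0076, 0.0066, 0, 0, 0, 0],
    [0, 0.0065, 0.0076, 0, 0, 0, 0],
  ],
)

```text
time: 11.7
position: [0.6812, 0.0847, 0.0698]
tool_rot: [-0.01, 1.0, -0.002, 0.002]
ft_force: [1.6, -2.2, 6.7]
grip_width: 0.0168
```

Run:
```python
from h import *
t,o=tip(); b=t+[0,-66.5,19-85]; print(t,b,np.hypot(*b[1:]),np.degrees(np.arctan2(b[2],b[1])),o['ft_force'],o['grip_width'],np.degrees(Ro.from_quat(o['tool_rot']).as_rotvec()))
```

```text
[ 81.10005564 116.58976727 104.77326704] [81.10005564 50.08976727 38.77326704] 63.34312134779443 37.74258005724006 [ 1.57127463 -2.20496139  6.74530424] 0.016809749389980658 [ -1.8808793  179.72083064  -0.36260637]
```

drive_tool(
  series=[
    [0, 0.002, 0.003, 0, 0, 0, 0],
    [0, 0.002, 0.003, 0, 0, 0, 0],
    [0, 0, 0, 0, 0, 0, 0],
  ],
)

```text
time: 12.08
position: [0.6811, 0.0895, 0.0631]
tool_rot: [-0.01, 1.0, -0.001, 0.002]
ft_force: [2.4, -0.8, 5.4]
grip_width: 0.0165
```

Run:
```python
from h import *
t,o=tip(); b=t+[0,-66.5,19-85]; print(t,b,np.degrees(np.arctan2(b[2],b[1])),o['ft_force'],o['grip_width'])
im,d=shot('side'); C=w2c(cloud('side',d)); X,Y,Z=np.moveaxis(C,2,0)
m=(abs(X)<30)&(Y>-60)&(Y<60)&(Z>28)&(Z<40); print('jaw top y',np.percentile(C[m],[2,50,98],axis=0).round())
im,d=shot('top'); C=w2c(cloud('top',d)); X,Y,Z=np.moveaxis(C,2,0)
m=(abs(X)<30)&(Y>-60)&(Y<60)&(Z>28)&(Z<40); print('jaw top y',np.percentile(C[m],[2,50,98],axis=0).round())
C=w2c(np.load('pics/top_W.npy')); X,Y,Z=np.moveaxis(C,2,0)
m=(abs(X)<30)&(Y>-60)&(Y<60)&(Z>28)&(Z<40); print('before',np.percentile(C[m],[2,50,98],axis=0).round())
```

```text
[ 81.0980693  121.38251122  98.10385775] [81.0980693  54.88251122 32.10385775] 30.325758586747842 [ 2.42807594 -0.75606682  5.35099372] 0.016503282941145916
jaw top y [[-28.  -4.  28.]
 [  1.  13.  33.]
 [ 27.  30.  39.]]
jaw top y [[-27. -57.  28.]
 [-10.   7.  31.]
 [ 27.  25.  38.]]
before [[-26. -55.  28.]
 [ 11.  -8.  33.]
 [ 27.   5.  39.]]
```

drive_tool(
  series=[
    [0, 0.001, 0.003, 0, 0, 0, 0],
    [0, 0.001, 0.003, 0, 0, 0, 0],
    [0, 0, 0, 0, 0, 0, 0],
  ],
  squeeze=40,
)

```text
time: 12.55
position: [0.6813, 0.0898, 0.0621]
tool_rot: [-0.011, 1.0, -0.003, 0.003]
ft_force: [-4.6, -5.3, 25.4]
grip_width: 0.016
```

Run:
```python
from h import *
t,o=tip(); b=t+[0,-66.5,19-85]; print(t,b,np.degrees(np.arctan2(b[2],b[1])),o['ft_force'],o['grip_width'],o['q'])
im,d=shot('side')
cv2.imwrite('pics/p8.png',cv2.resize(im[130:330,260:480],None,fx=2.7,fy=2.7,interpolation=3))
```

```text
[ 81.30639802 121.70356644  97.05396104] [81.30639802 55.20356644 31.05396104] 29.35929483967566 [-4.63238469 -5.28675916 25.40570288] 0.016034776275355517 [-0.02865226  0.75011225  1.3662203  -0.00586556  1.01940533 -1.61779712]
```

View pics/p8.png

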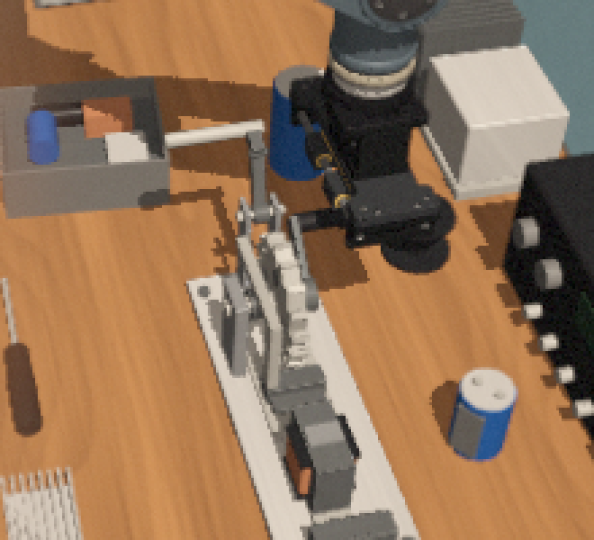

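The force rose to 25 N, so the wheel is at its hard stop. The image shows the pawl bar thrown back at crop (210,135) and the crank swung over. I release and rise.

drive_tool(
  series=[
    [0, -0.001, -0.005, 0, 0, 0, 0.5],
    [0, 0, 0, 0, 0, 0, 0.5],
    [0, 0, -0.04, 0, 0, 0, 0.6],
    [0, 0, -0.06, 0, 0, 0, 0.8],
    [0, 0, -0.03, 0, 0, 0, 1],
  ],
  squeeze=20,
)

```text
time: 13.22
position: [0.6795, 0.0921, 0.1925]
tool_rot: [-0.01, 1.0, -0.0, 0.001]
ft_force: [0.3, 0.4, -0.2]
grip_width: 0.0585
```

Run:
```python
from h import *
t,o=tip(); print(t,o['grip_width'])
for n in('top','side'):
    im,d=shot(n); C=w2c(cloud(n,d)); X,Y,Z=np.moveaxis(C,2,0)
    for lo,hi,nm in((68,84,'core'),(48,84,'core+wind'),(28,38,'jaw')):
        m=((abs(X+6)<42)&(Y>-135)&(Y<-40) if nm!='jaw' else (abs(X)<30)&(Y>-45)&(Y<60))&(Z>lo)&(Z<hi)
        P=C[m]; r=cv2.minAreaRect(P[:,:2].astype(np.float32)); print(n,nm,m.sum(),np.percentile(P,[3,50,97],axis=0).round(1).tolist(),np.round(r[0],1),np.round(r[1],1),round(r[2],1))
    if n=='top':
        m=(X>62)&(X<102)&(Y>50)&(Y<160)&(Z>90)&(Z<165); 
        if m.any(): print('handle',np.median(C[m],0))
p=o['position'].copy(); yaw=np.radians(91.15); T=c2w([-6.5,-84,160]); N=9
Q=o['position']; D=(T-Q)/N; D[2]=0
for k in range(N):
    x=np.array([-np.sin(yaw),np.cos(yaw),0]); x=np.array([-np.sin(yaw),np.cos(yaw),0]); y=np.array([np.cos(yaw),np.sin(yaw),0])
    print([round(float(D@x),4),round(float(D@y),4),0,0,0,10,1]); yaw-=np.radians(10)
R=Ro.from_quat(o['tool_rot']).as_matrix(); print(R.round(2))
```

```text
[ 79.54339632 123.97934159 227.46530986] 0.05849046456996155
top core 513 [[-30.3, -115.7, 68.6], [-6.8, -83.2, 75.8], [17.4, -49.8, 81.3]] [ -5.5 -82.8] [70.1 52.8] 88.2
top core+wind 606 [[-30.6, -115.7, 54.2], [-8.4, -81.6, 75.1], [18.1, -47.9, 81.1]] [ -5.3 -82. ] [71.8 53.4] 88.5
top jaw 33 [[-25.8, -6.1, 28.3], [-7.5, 7.2, 31.0], [27.7, 22.6, 34.9]] [-1.4  5.2] [28.6 55.5] 77.9
side core 552 [[-30.6, -118.2, 68.7], [-8.3, -86.4, 76.4], [17.1, -49.0, 81.6]] [ -6.8 -82.7] [52.4 75.6] 0.8
side core+wind 702 [[-31.7, -118.8, 51.5], [-10.5, -91.1, 75.2], [16.7, -49.3, 81.2]] [ -6.8 -82.7] [52.4 75.6] 0.8
side jaw 182 [[-27.3, -3.5, 28.2], [2.2, 13.3, 33.4], [26.1, 29.4, 37.0]] [ 0.2 13.5] [56.4 46.4] 3.4
[0.0096, -0.0231, 0, 0, 0, 10, 1]
[0.0054, -0.0244, 0, 0, 0, 10, 1]
[0.0011, -0.025, 0, 0, 0, 10, 1]
[-0.0033, -0.0248, 0, 0, 0, 10, 1]
[-0.0075, -0.0238, 0, 0, 0, 10, 1]
[-0.0116, -0.0222, 0, 0, 0, 10, 1]
[-0.0152, -0.0198, 0, 0, 0, 10, 1]
[-0.0184, -0.0169, 0, 0, 0, 10, 1]
[-0.0211, -0.0134, 0, 0, 0, 10, 1]
[[-1.   -0.02  0.  ]
 [-0.02  1.   -0.  ]
 [-0.   -0.   -1.  ]]
```

drive_tool(
  series=[
    [0.0096, -0.0231, 0, 0, 0, 10, 1],
    [0.0054, -0.0244, 0, 0, 0, 10, 1],
    [0.001, -0.025, 0, 0, 0, 10, 1],
    [-0.0033, -0.0248, 0, 0, 0, 10, 1],
    [-0.0075, -0.0238, 0, 0, 0, 10, 1],
  ],
)

```text
time: 13.95
position: [0.6313, -0.0249, 0.1875]
tool_rot: [0.416, 0.909, -0.001, -0.003]
ft_force: [-0.4, -0.2, -0.4]
grip_width: 0.0868
```

drive_tool(
  series=[
    [-0.0116, -0.0222, 0, 0, 0, 10, 1],
    [-0.0152, -0.0198, 0, 0, 0, 10, 1],
    [-0.0184, -0.0169, 0, 0, 0, 10, 1],
    [-0.0211, -0.0134, 0, 0, 0, 10, 1],
    [0, 0, 0, 0, 0, 0, 1],
  ],
)

```text
time: 14.58
position: [0.5953, -0.1185, 0.1881]
tool_rot: [0.7, 0.714, -0.001, -0.002]
ft_force: [-0.1, 1.1, -0.0]
grip_width: 0.0871
```

Run:
```python
from h import *
t,o=tip(); print(t,o['grip_width'],rows(c2w([-6.5,-83,28-35]),0),o['time'])
```

```text
[ -8.91781655 -84.81674454 223.0986005 ] 0.08706694564400662 (array([0.0014446 , 0.00336136, 0.19508774]), np.float64(1.1065605211783565)) 14.575
```

drive_tool(
  series=[
    [0.0015, 0.0028, 0.03, 0, 0, 0, 1],
    [0, 0, 0.06, 0, 0, 0, 1],
    [0, 0, 0.05, 0, 0, 0, 1],
    [0, 0, 0.02, 0, 0, 0, 1],
    [0, 0, 0, 0, 0, 0, 1],
  ],
)

```text
time: 15.2
position: [0.5977, -0.1142, 0.0274]
tool_rot: [0.699, 0.715, -0.001, -0.003]
ft_force: [0.0, -0.9, 0.4]
grip_width: 0.0869
```

Run:
```python
from h import *
t,o=tip(); print(t,o['ft_force'],rows(c2w([-6.5,-83,28-35]),0),o['time'])
im,d=shot('side'); cv2.imwrite('pics/p9.png',cv2.resize(im[180:360,280:460],None,fx=3,fy=3,interpolation=3))
```

```text
[ -6.45855295 -80.59381441  62.38003234] [ 0.03636218 -0.86488845  0.41851613] (array([-0.00251295,  0.00017432,  0.03437198]), np.float64(1.3181523128490988)) 15.2
```

View pics/p9.png

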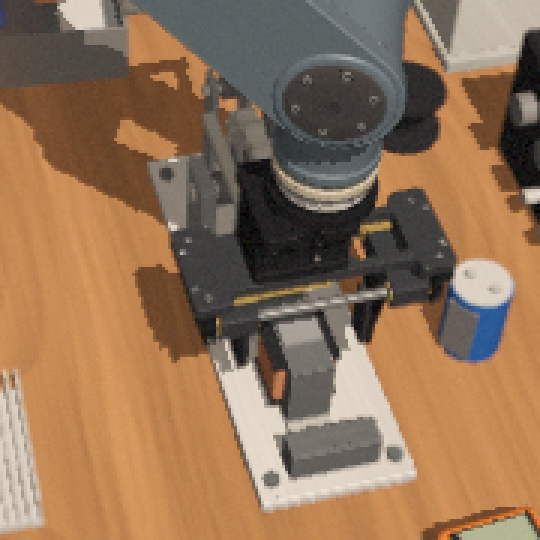

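Both fingers flank the winding, at crop (240,345) and (370,320), and the body clears the mid_can. I lower the rest and grip.

drive_tool(
  series=[
    [-0.0022, 0, 0.02, 0, 0, 0, 1],
    [0, 0, 0.013, 0, 0, 0, 0.8],
    [0, 0, 0, 0, 0, 0, 0.3],
    [0, 0, 0, 0, 0, 0, 0.3],
    [0, 0, 0, 0, 0, 0, 0.3],
  ],
  squeeze=35,
)

```text
time: 15.88
position: [0.5996, -0.1186, -0.0019]
tool_rot: [0.7, 0.714, -0.0, -0.0]
ft_force: [-4.4, -1.5, 1.9]
grip_width: 0.0551
```

drive_tool(
  series=[
    [0, 0, 0, 0, 0, 0, 0.3],
    [0, 0, 0, 0, 0, 0, 0.3],
    [0, 0, 0, 0, 0, 0, 0.3],
    [0, 0, 0, 0, 0, 0, 0.3],
  ],
)

```text
time: 16.38
position: [0.5974, -0.1184, -0.0021]
tool_rot: [0.7, 0.715, -0.002, -0.002]
ft_force: [-5.4, -0.4, 3.9]
grip_width: 0.0498
```

Run:
```python
from h import *
t,o=tip(); print(t,o['ft_force'],o['grip_width'],o['time'])
```

```text
[ -6.83499311 -84.77976931  32.88215874] [-5.41626292 -0.3917144   3.89708397] 0.04983322713926954 16.375
```

drive_tool(
  series=[
    [0, 0, 0, 0, 0, 0, 0.3],
    [0, 0, -0.008, 0, 0, 0, 0.3],
    [0, 0, -0.015, 0, 0, 0, 0.3],
    [0, 0, -0.015, 0, 0, 0, 0.3],
    [0, 0, -0.01, 0, 0, 0, 0.3],
  ],
  squeeze=45,
)

```text
time: 17.0
position: [0.6009, -0.1187, 0.0471]
tool_rot: [0.7, 0.714, 0.0, 0.001]
ft_force: [-0.4, -0.0, -7.6]
grip_width: 0.0494
```

Run:
```python
from h import *
t,o=tip(); print(t,o['ft_force'],o['grip_width'],o['time'])
im,d=shot('side'); C=w2c(cloud('side',d)); X,Y,Z=np.moveaxis(C,2,0)
m=(abs(X+6)<25)&(Y>-155)&(Y<-84)&(Z>55)&(Z<135); print(np.percentile(C[m],[3,50,97],axis=0).round(1))
cv2.imwrite('pics/p10.png',cv2.resize(im[180:360,280:460],None,fx=3,fy=3,interpolation=3))
```

```text
[ -3.3539518  -85.14327418  82.06264043] [-0.39930716 -0.04023636 -7.60208516] 0.04937050956968898 17.0
[[ -27.5 -138.9   63.1]
 [  -6.7 -116.8   98.6]
 [  13.6  -92.7  127.9]]
```

View pics/p10.png

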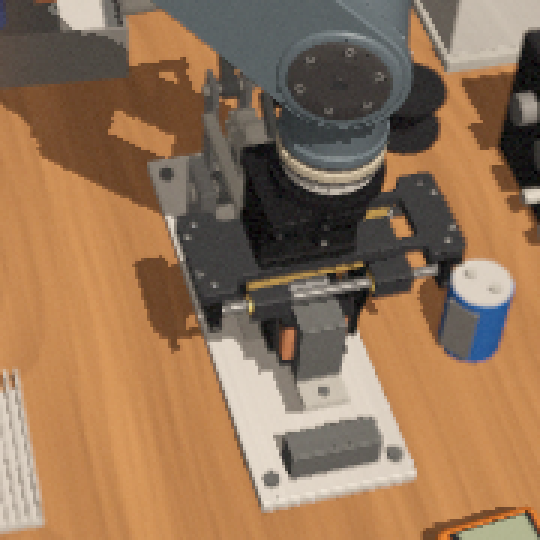

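The transformer is held level and clear of the jaw and stop block, with 7.6 N of weight. I raise it and carry it to the tray.

drive_tool(
  series=[
    [0, 0, -0.02, 0, 0, 0, 0.3],
    [0, 0, -0.03, 0, 0, 0, 0.3],
    [-0.015, -0.012, -0.01, 0, 0, 0, 0.3],
    [-0.03, -0.024, 0, 0, 0, 0, 0.3],
    [-0.035, -0.028, 0, 0, 0, 0, 0.3],
  ],
)

```text
time: 17.68
position: [0.5361, -0.2006, 0.1053]
tool_rot: [0.699, 0.715, -0.0, -0.0]
ft_force: [-0.2, -1.0, -7.7]
grip_width: 0.0498
```

drive_tool(
  series=[
    [-0.038, -0.031, 0, 0, 0, 0, 0.3],
    [-0.038, -0.031, 0, 0, 0, 0, 0.3],
    [-0.038, -0.031, 0, 0, 0, 1, 0.3],
    [-0.03, -0.024, 0, 0, 0, 1, 0.3],
    [-0.01, -0.008, 0, 0, 0, 1, 0.3],
  ],
)

```text
time: 18.3
position: [0.4124, -0.3578, 0.1053]
tool_rot: [0.72, 0.694, -0.0, -0.0]
ft_force: [0.0, 0.8, -7.4]
grip_width: 0.0498
```

Run:
```python
from h import *
t,o=tip(); print(o['position'],o['ft_force'],o['grip_width'],o['time'],rows([.4127,-.3622,0],0))
```

```text
[ 0.4123712  -0.35779278  0.10528816] [ 4.12982819e-03  8.14950554e-01 -7.42986691e+00] 0.04984536566615051 18.3 (array([-0.00437027,  0.00058805,  0.10528857]), np.float64(-2.0847071531593993))
```

drive_tool(
  series=[
    [-0.0035, 0.0005, 0.02, 0, 0, 0, 0.3],
    [0, 0, 0.03, 0, 0, 0, 0.3],
    [0, 0, 0.025, 0, 0, 0, 0.3],
    [0, 0, 0.008, 0, 0, 0, 0.3],
    [0, 0, 0, 0, 0, 0, 0.3],
  ],
)

```text
time: 18.92
position: [0.4152, -0.3587, 0.0223]
tool_rot: [0.718, 0.696, 0.0, -0.001]
ft_force: [0.9, -0.2, -6.9]
grip_width: 0.0497
```

Run:
```python
from h import *
t,o=tip(); print(o['position'],t,o['ft_force'],o['grip_width'],o['time'],rows([.4127,-.3622,0],0))
im,d=shot('side'); cv2.imwrite('pics/p11.png',cv2.resize(im[290:480,230:450],None,fx=3,fy=3,interpolation=3))
W=cloud('side',d); X,Y,Z=np.moveaxis(W,2,0)
for a in range(10,130,8):
    k=(X>.35)&(X<.49)&(Y>-.47)&(Y<-.36)&(Z>a/1e3)&(Z<(a+8)/1e3)
    if k.sum()>3: print(a,k.sum(),np.percentile(W[k],[3,97],axis=0).round(3).tolist())
```

```text
[ 0.41515841 -0.35873578  0.02228093] [-193.83132256 -321.41033672   57.28093009] [ 0.86682124 -0.1850472  -6.94363486] 0.04969683527940763 18.925 (array([-0.00356122, -0.00233052,  0.02227938]), np.float64(-1.8352794026911354))
10 110 [[0.356, -0.44, 0.01], [0.487, -0.434, 0.018]]
18 232 [[0.355, -0.44, 0.018], [0.485, -0.433, 0.026]]
26 13 [[0.355, -0.44, 0.026], [0.483, -0.419, 0.031]]
34 141 [[0.398, -0.412, 0.036], [0.431, -0.39, 0.042]]
42 114 [[0.398, -0.413, 0.042], [0.431, -0.379, 0.049]]
50 57 [[0.39, -0.392, 0.05], [0.441, -0.37, 0.057]]
58 64 [[0.384, -0.392, 0.058], [0.447, -0.368, 0.066]]
66 67 [[0.384, -0.391, 0.067], [0.449, -0.367, 0.074]]
74 50 [[0.392, -0.392, 0.075], [0.447, -0.369, 0.081]]
82 59 [[0.393, -0.392, 0.083], [0.447, -0.371, 0.09]]
90 81 [[0.39, -0.391, 0.091], [0.442, -0.36, 0.098]]
98 227 [[0.399, -0.391, 0.099], [0.432, -0.361, 0.106]]
106 17 [[0.389, -0.374, 0.106], [0.446, -0.361, 0.111]]
```

View pics/p11.png

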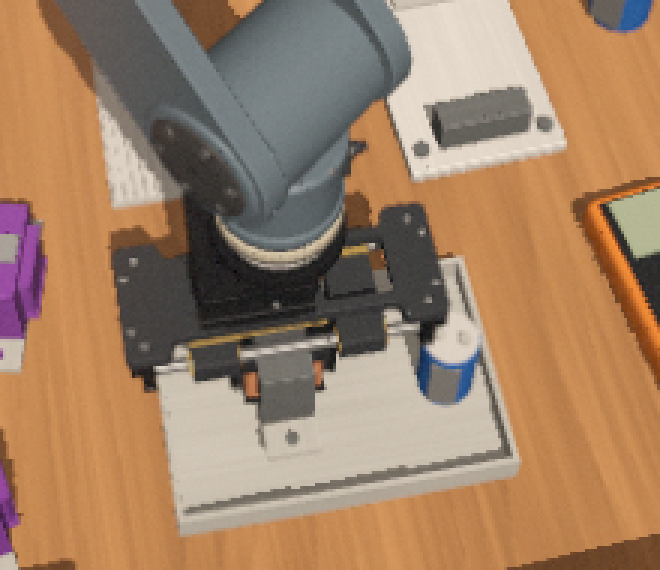

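The transformer hangs level over the tray with the near foot at crop (290,440) and the can at (447,365) clear. The feet are at about 36 mm. I shift 5 mm in -y and lower gently.

drive_tool(
  series=[
    [-0.005, -0.002, 0.008, 0, 0, 0, 0.3],
    [0, 0, 0.01, 0, 0, 0, 0.3],
    [0, 0, 0.007, 0, 0, 0, 0.3],
    [0, 0, 0.003, 0, 0, 0, 0.3],
    [0, 0, 0, 0, 0, 0, 0.3],
  ],
)

```text
time: 19.6
position: [0.4131, -0.3638, -0.0058]
tool_rot: [0.718, 0.696, 0.0, -0.0]
ft_force: [0.6, -0.3, -7.6]
grip_width: 0.0497
```

drive_tool(
  series=[
    [0, 0, 0.0015, 0, 0, 0, 0.3],
    [0, 0, 0.0015, 0, 0, 0, 0.3],
    [0, 0, 0, 0, 0, 0, 0.3],
  ],
)

```text
time: 19.98
position: [0.4132, -0.364, -0.0084]
tool_rot: [0.718, 0.696, 0.0, -0.0]
ft_force: [0.8, -0.3, -7.6]
grip_width: 0.0498
```

Not in contact yet. I go on in small steps.

drive_tool(
  series=[
    [0, 0, 0.001, 0, 0, 0, 0.3],
    [0, 0, 0.001, 0, 0, 0, 0.3],
    [0, 0, 0, 0, 0, 0, 0.3],
  ],
)

```text
time: 20.35
position: [0.4133, -0.3641, -0.01]
tool_rot: [0.718, 0.696, -0.0, 0.0]
ft_force: [-0.3, 0.6, -3.4]
grip_width: 0.0498
```

Run:
```python
from h import *
im,d=shot('side'); W=cloud('side',d); X,Y,Z=np.moveaxis(W,2,0)
k=(abs(X-.413)<.015)&(Y>-.43)&(Y<-.405)&(Z<.05); print(np.percentile(W[k],[5,25,50,75,95],axis=0).round(4))
k=(abs(X-.413)<.012)&(Y>-.398)&(Y<-.37)&(Z>.055)&(Z<.085); print(np.percentile(W[k],[50,95],axis=0).round(4))
print(robot.get_obs()['ft_force'])
```

```text
[[ 0.3997 -0.4245  0.0017]
 [ 0.4056 -0.4196  0.0049]
 [ 0.4126 -0.4163  0.0082]
 [ 0.4203 -0.411   0.0103]
 [ 0.4262 -0.4067  0.0121]]
[[ 0.4129 -0.3905  0.0687]
 [ 0.4238 -0.3797  0.0726]]
[-1.11940325  1.13842951 -3.06399649]
```

The feet touch: the load fell from 7.6 to 3.2 N, the foot top is at 9–10 mm and the core top at 69 mm. One last millimetre, then I open wide and rise.

drive_tool(
  series=[
    [0, 0, 0.001, 0, 0, 0, 0.3],
    [0, 0, 0, 0, 0, 0, 0.3],
    [0, 0, 0, 0, 0, 0, 0.75],
    [0, 0, 0, 0, 0, 0, 0.85],
    [0, 0, 0, 0, 0, 0, 0.85],
  ],
)

```text
time: 21.02
position: [0.4135, -0.3644, -0.0113]
tool_rot: [0.718, 0.696, -0.0, 0.0]
ft_force: [-0.4, 0.6, 0.6]
grip_width: 0.0699
```

drive_tool(
  series=[
    [0, 0, 0, 0, 0, 0, 0.85],
    [0, 0, -0.01, 0, 0, 0, 0.85],
    [0, 0, -0.03, 0, 0, 0, 0.85],
    [0, 0, -0.05, 0, 0, 0, 0.85],
    [0, 0, -0.05, 0, 0, 0, 0.85],
  ],
)

```text
time: 21.65
position: [0.413, -0.3638, 0.1303]
tool_rot: [0.718, 0.696, 0.0, -0.0]
ft_force: [0.9, -0.9, 0.4]
grip_width: 0.0738
```

drive_tool(
  series=[
    [0.0, -0.04, -0.04, 0, 0, 0, 1],
    [0.03, -0.045, -0.02, 0, 0, 0, 1],
    [0.04, -0.045, 0, 0, 0, 0, 1],
    [0, 0, 0, 0, 0, 0, 1],
    [0, 0, 0, 0, 0, 0, 1],
  ],
)

```text
time: 22.28
position: [0.286, -0.2909, 0.1894]
tool_rot: [0.719, 0.696, -0.0, 0.002]
ft_force: [0.6, -2.3, -0.1]
grip_width: 0.087
```

Run:
```python
from h import *
print(robot.get_obs()['ft_force'])
a,_=shot('top'); b,d=shot('side'); W=cloud('side',d); C=w2c(W); X,Y,Z=np.moveaxis(W,2,0)
k=(X>.37)&(X<.47)&(Y>-.41)&(Y<-.29)&(Z>.06)&(Z<.078); r=cv2.minAreaRect(W[k][:,:2].astype(np.float32)); print('core top',np.median(W[k],0),r)
X,Y,Z=np.moveaxis(C,2,0)
k=(X>-90)&(X<12)&(Y>150)&(Y<210)&(Z>170)&(Z<210); print('pawlbar',np.median(C[k],0))
k=(X>62)&(X<102)&(Y>20)&(Y<160)&(Z>80)&(Z<165); print('handle',np.median(C[k],0))
cv2.imwrite('pics/p12.png',cv2.resize(np.hstack([a[120:360,240:520],b[140:480,200:480][:,:280][100:340]]),None,fx=1.42,fy=1.42))
```

```text
[ 0.61059709 -2.28504217 -0.12296521]
core top [ 0.41361459 -0.36393643  0.06879297] ((0.41428083181381226, -0.3610103726387024), (0.07391353696584702, 0.05278177186846733), 88.30308532714844)
pawlbar [-22.69813506 177.59688738 191.95908299]
handle [ 82.68118515 115.57558133 128.73207424]
```

View pics/p12.png

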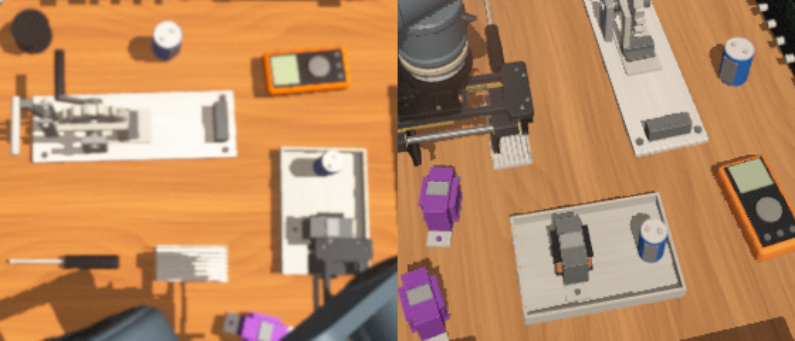

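The transformer stands in the tray at (572,247), clear of the can at (652,240). The pawl bar is thrown back at (15,125) and the bystanders look as before. I hand in.

```bash
python3 -c "
from rig import robot
print(robot.hand_in()); print(robot.get_obs()['time'])"
```

```text
the job is handed in; nothing more can be done
None
the job is handed in; nothing more can be done
```

The job is done and handed in at about 22.4 s of the 64 s allowed. I threw the pawl back, cranked the wheel to its hard stop, and lifted the transformer straight out. It stands on its feet in the free part of the tray.

**Last checks (camera):**
- **Pawl:** its bar is at clamp y 178, z 192 mm, which is the thrown-back position.
- **Crank:** the handle is at about 36° by the camera, the fully open position. The force rose to 25 N there, which I took as the hard stop.
- **Transformer:** its core top is at 69 mm, as expected for feet on the tray floor. Its centre is within about 2 mm of the free-area middle, aligned with the tray, and clear of the can.
- **Bystanders:** they looked undisturbed in the last picture, which did not show the bin, the tall can or the whole clamp.

**Things that went wrong or disagreed:**
- **First pawl grasp:** it closed on air, moving nothing. The real fingertips sit about 35 mm above the reported TCP, by the cameras both at the start and later. I corrected for this from then on.
- **Crank angle:** the arm's own reading at the stop was about 29–30°, against the camera's 36°. I relied on the force rise and the camera.
- **Wrist force:** it read about 2 N sideways in free air just before hand-in, which I took as leftover from the last move.

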